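# Level the gel-casting stand, drop its leg and hold the cassette upright for pouring

## Task

Get the gel-casting stand ready for pouring: first turn its black levelling knob until the pointer sits on the red mark, then flip the steel leg on the back of the cassette down past centre until it snaps onto its stop. Then take hold of the cassette, best by its blue bar, bring it off its front rests to truly upright, and finish while still holding it there, clear of the rests and with the leg's foot still off the bench. Never let the cassette fall over backwards, keep the pointer on the mark, and leave the other things on the bench where they are.

Things in the scene. Friction and masses are not known exactly. Their poses are not given: they have to be found in the camera images.
- stand: Fixed white base of the gel-casting stand, plate 130 x 310 mm, 18 mm high. Origin on the bench under the middle of the cassette; x points to the back (the leg's side, away from the robot), y along the cassette towards the leg's free end, z up. The levelling knob's housing (62 mm square, top at 62 mm) stands at y = -175 mm.
- level_knob (a joint): Levelling knob, rad; turned clockwise as seen from above it grows (range 0 to 5) and raises the knob end of the cradle. It stays where it is left (friction 0.1 N m). It starts 0.8 to 1.8 rad short of level.
- level_knob_grip (a point): On the knob's vertical axis at the height to grip. The knob is a black upright bar grip 38 mm long, 14 mm wide and 32 mm high on a disc of radius 20 mm; this point is 7 mm below the bar's top and 23 mm above the disc. The bar lies along this point's x axis; at joint value 0 that is the stand's x axis.
- level_pointer (a point): Tip of the small blue pointer on the cradle's end, in front of the white scale on the back (+x) face of the knob's housing. It goes up 5.6 mm for each radian of the knob, and starts 4 to 11 mm below the mark.
- level_mark (a point): Middle of the red line on that scale. Pointer tip and mark at the same height means that the cradle is level.
- cassette: Glass cassette in a grey frame, 173 (y) x 30 (x) x 213 mm (z), 0.85 kg. Origin mid tilting axis, 60 mm above the bench; it swings freely about its y; z is up along the plates. Starts leaning 0.25 rad to the robot on two front rests. Leg folded, it falls far back if past upright. Leg down, it balances at 0.1 rad forward lean; upright it tips gently back (under 1 N at the bar) till the foot meets the bench at 0.1 rad.
- cassette_bar (a point): Middle of the blue carrying bar along the cassette's top: 16 mm thick (cassette x), 14 mm high, 143 mm long clear between its posts (cassette y); 206 mm along z from cassette. Below it 32 mm are free down to the glass.
- leg (a joint): Steel leg (kickstand) on the cassette's back, rad: 0 folded, 1.82 down on its stop. A spring holds it at 0; past about 0.8 it snaps over by itself to 1.82. It takes under 2 N on the foot to start it.
- leg_pivot (a point): Middle of the leg's pivot, at x 36, y 45, z 55 mm in the cassette's frame. The leg is a rod of 11 mm diameter, 130 mm from here to the foot's middle.
- leg_foot (a point): Middle of the orange foot (20 mm ball). Folded, the leg lies nearly level along the cassette's +y, foot 88 mm past the cassette's side in the open, 115 to 140 mm above the bench. It opens down and to the back, in the plane square to direction (0.732, 0, 0.682) of the cassette's frame (a negative turn about it), to 43 degrees back of straight down, 0.17 rad past its lowest point.
- reagent_bottle: Amber bottle with orange cap, 72 mm diameter, 150 mm high; leave it alone. Origin under its middle.
- beaker: Glass beaker, 72 mm diameter, 100 mm high; leave it alone. Origin under its middle.
- tube_rack: Green rack of microtubes, 100 x 200 x 53 mm; leave it alone. Origin under its middle.
- tip_box: Blue pipette-tip box with clear lid, 130 x 90 x 85 mm; leave it alone. Origin under its middle.
- gel_comb: Flat white gel comb, 130 x 40 x 6 mm; leave it alone. Origin on the bench at its middle.
- marker_pen: White and red marker pen lying on the bench, 130 mm long, 13 mm thick; leave it alone. Origin on the bench under its middle.
- timer: White bench timer, about 65 mm wide and 95 mm high; leave it alone. Origin on the bench under it.

How it is judged:
By the outcome, as a careful person would: the job done as asked, in the order asked, and still so for the second after the job is handed in, while the arm keeps its last pose, push and grip.
It also fails if it takes over 67 s, if anything falls off the work surface, if the arm or the gripper's body presses on something with over 40 N, if the wrist force passes 120 N, or if a joint passes its speed limit or range.

## Robot

A 6-joint arm with a two-finger parallel gripper is mounted at the origin on the work surface. World frame = base frame: x ahead of the robot, y to its left, z up, the work surface at z = 0. Lengths are in m, angles in rad, forces in N, time in s.
With the tool pointing down it reaches from about 0.35 to 0.775 m from the base axis. Payload 5.5 kg.
Tool frame: the origin (TCP) lies on the centre line of the jaws, within the pads' length; the fingertips stand 22 mm ahead of it and the grasp point (between the pads) lies 3 mm ahead of it; z points along the fingers, y is the line along which they close (so a half turn about z gives the same grasp; the last joint's range is limited). The gripper opens to 85 mm and grips with 20 to 120 N. Pads are 22 mm wide; open, the fingers measure 114 mm over their backs; the gripper's body (76 mm by 85 mm) begins 54 mm behind the grasp point. The pads swing forward as they close: fully open they stand 13 mm farther back than shut.
Start: joints at [-1.266, 0.313, 0.046, 1.304, 0, 1.431], TCP at [0.247, -0.519, 0.253] pointing down, gripper open.
Joint ranges: [-2.76, 2.76], [-0.86, 1.69], [-1.03, 1.26], [-2.2, 2.34], [-1.47, 1.5], [-3.14, 3.14]. Speed limits (rad/s): [2.57, 2.57, 3.14, 3.14, 3.14, 3.14].

## Interface

Orientations are given as a rotation vector (axis times angle).
In Python, from plant import status, get_image, arm gives the robot as it stands.
- The arm moves only by the tool jog_arm, never from a script. Its argument "plan" is a list of rows, each an object of numbers: "x", "y", "z": the shift along the tool's x, y, z in m; "wx", "wy", "wz": the turn, a rotation vector about the tool's x, y, z in rad; "claw": the opening in per cent of the stroke, from 0 (shut) to 100 (fully open). In form: [{"x": .., "y": .., "z": .., "wx": .., "wy": .., "wz": .., "claw": ..}, ...]. A call has 1 to 5 rows; each row shifts and turns the commanded pose from where the row before left it, along the tool's axes as they then stand; what a row does not reach is not made up. A row lasts 1/10 s, in which the tool goes at most 50 mm and 8.59 degrees, less where a joint would pass 70% of its speed; a pose out of reach is approached as far as the arm can. A call is refused whole if a number of a shift passes 0.05 or a number of a turn 0.15, either way. A call with a gripper value outside its range is refused whole. The fingers move at their own pace and stop on an object; "newtons" is the grip in N (left out, the last holds). Time passes only in rows, so rows that do not move let the fingers close. It gives the time, the measured TCP pose, the force, the opening and the grip force at its end, in the units of the state.
- status.get_obs(): the state, without advancing time (a new reading comes with each control period).
- get_image(name): name is "side" or "top" or "wrist"; returns a dict with "pixels" (384x512x3 uint8, red, green, blue), "range_z" (384x512 float32, m along the optical axis (not along the pixel's ray), 0 where there is no reading), "camera_matrix" (3x3 intrinsics, pixels), "extrinsics" (4x4, takes a point from world to camera coordinates); the wrist camera has in their place "tool_from_camera" (4x4, takes a point from camera to tool coordinates, whose origin is the TCP and whose axes are the flange's). Camera axes: x right, y down, z forward; pixel columns grow to the right and rows downward; lengths in m; the calibration is good to about 2 mm. A picture is of the moment at which its call begins: read the wrist's pose just before it.
- arm.close_job(): hands the job in; it is judged then, once.
The state is a dict: "time": time; "qpos": joint angles; "joint_vel": joint speeds; "joint_efforts": joint torques, N m; "tool_pos": TCP position; "ee_rot": TCP orientation; "force": force on the tool from outside, world axes, zero at the start; "wrist_torque": the same for the moment, N m; "gripper_width": finger opening in m; "grip_force": force on a finger pad.
Only numpy, scipy, OpenCV 4.12 (cv2) and the standard library are available. Lean on these libraries where they do the work, as an engineer would, in place of code of your own. Each camera call takes 0.05 s, during which the arm holds its last target. There are 200 camera calls.

## Working session

There is one attempt and no reset: what is moved stays moved. The work goes in short steps, Python scripts to look and compute and a tool call to move; the robot and the scene stay as the last step left them, time stands still between calls to the robot, and variables do not carry over. Pictures are saved under pics/ and viewed, at most 10 in all, crops included, and the job is handed in when it is done.

Besides the shell and the picture viewer there is one more tool, called by a JSON object that holds its "method" and its "body", one argument or row to a line. jog_arm: Moves the arm, as the interface text tells. Its arguments: {"type":"object","properties":{"plan":{"type":"array"},"newtons":{"type":"number"}},"required":["plan"]}

```bash
ls; mkdir -p pics; cat > h.py <<'E'
import numpy as np, cv2
from scipy.spatial.transform import Rotation as R
from plant import status, get_image, arm
def cam(name):
    o=status.get_obs(); im=get_image(name)
    if name=='wrist':
        T=np.eye(4); T[:3,:3]=R.from_rotvec(o['ee_rot']).as_matrix(); T[:3,3]=o['tool_pos']
        W=T@np.array(im['tool_from_camera'])
    else: W=np.linalg.inv(im['extrinsics'])
    K=np.array(im['camera_matrix']); v,u=np.mgrid[0:384,0:512]
    d=im['range_z']; P=np.stack([(u-K[0,2])/K[0,0]*d,(v-K[1,2])/K[1,1]*d,d],-1)
    P=P@W[:3,:3].T+W[:3,3]; P[d<=0]=np.nan
    return im['pixels'],P,W,K
def save(n,px,s=1): cv2.imwrite('pics/'+n,cv2.resize(px[...,::-1],None,fx=s,fy=s,interpolation=cv2.INTER_CUBIC))
E
python3 - <<'E'
from h import *
o=status.get_obs(); print(o['time'],o['tool_pos'],o['ee_rot'],o['gripper_width'])
a=cam('side'); b=cam('top')
np.savez('s0.npz',spx=a[0],sP=a[1],sW=a[2],sK=a[3],tpx=b[0],tP=b[1],tW=b[2],tK=b[3])
save('side0.png',a[0],1.5); save('top0.png',b[0],1.5)
E
```

```text
pics
0.0 [ 0.24727844 -0.51859089  0.25237755] [-3.06238573e+00 -6.92525205e-01  2.12499483e-04] 0.08512288202130656
```

View pics/side0.png

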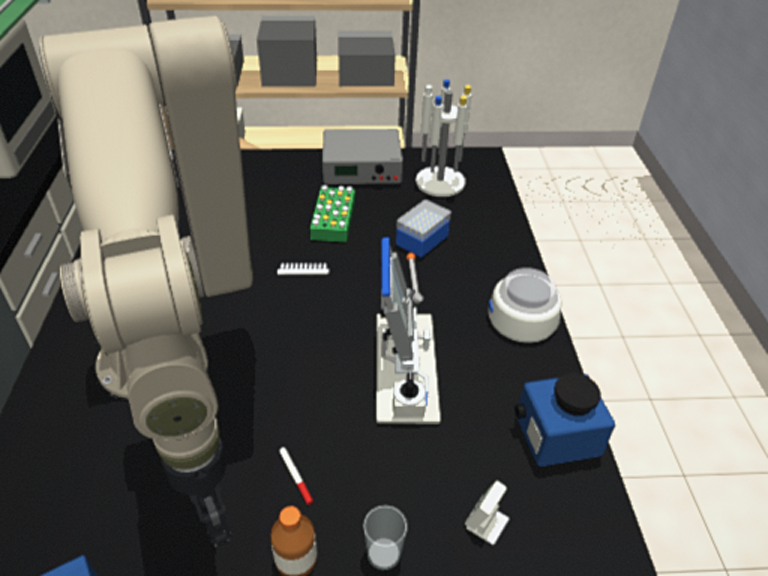

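View pics/top0.png

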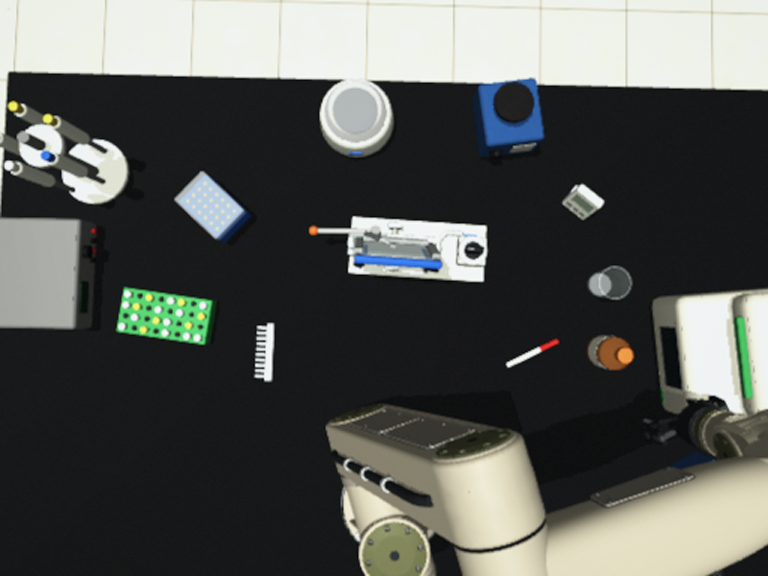

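The side view shows the stand at about (405,370), knob (410,390), bar (386,265) and foot (411,257). In the top view the knob is at (473,250), bar (398,262) and foot (313,230), all in 1.5x pixels. Next I'll measure them.

```bash
python3 - <<'E'
from h import *
s=np.load('s0.npz')
for n in 'ts':
    px=s[n+'px'];P=s[n+'P'];hsv=cv2.cvtColor(px,cv2.COLOR_RGB2HSV);H,S,V=[hsv[...,i].astype(int) for i in range(3)]
    for nm,m,box in [('foot',(H<15)&(S>150)&(V>120),(200,145,220,162) if n=='t' else (268,165,282,178)),
                 ('bar',(H>100)&(H<130)&(S>150)&(V>90),(230,160,298,185) if n=='t' else (250,155,265,200)),
                 ('white',(S<40)&(V>170),(228,140,330,190) if n=='t' else (248,205,296,284)),
                 ('black',(V<60),(300,155,325,180) if n=='t' else (262,250,285,270))]:
        w=np.zeros_like(m);w[box[1]:box[3],box[0]:box[2]]=1;m=m&w
        vv,uu=np.nonzero(m);Q=P[m];print(n,nm,m.sum(),uu.mean().round(1),vv.mean().round(1),np.nanmedian(Q,0).round(4),np.nanmin(Q,0).round(3),np.nanmax(Q,0).round(3))
        if nm=='white':
            q=Q[(abs(Q[:,2]-.018)<.006)];r=cv2.minAreaRect((q[:,:2]*1000).astype(np.float32));print('  plate',r,len(q)); 
            q=Q[(abs(Q[:,2]-.062)<.006)];print('  hous',len(q),q.mean(0) if len(q) else 0)
        if nm=='black':
            q=Q[(Q[:,2]>.07)&(Q[:,2]<.11)]; print('   knobtop',len(q),q.mean(0) if len(q) else 0,np.sort(q[:,2])[-8:], cv2.minAreaRect((q[:,:2]*1000).astype(np.float32)) if len(q)>4 else 0)
        if nm=='bar' and len(Q)>5:
            Q=Q[~np.isnan(Q[:,0])];c=Q.mean(0);u=np.linalg.svd(Q-c)[2][0];print('  axis',u,np.ptp((Q-c)@u),c)
E
python3 - <<'E'
import sys;sys.path.insert(0,'.')
E
```

```text
t foot 25 208.2 153.6 [0.5979 0.1824 0.1404] [ 0.589  0.173 -0.005] [0.607 0.203 0.146]
t bar 293 264.8 174.2 [0.5231 0.0019 0.2658] [ 0.514 -0.078  0.128] [0.533 0.084 0.274]
  axis [0.0486782  0.99807642 0.0383913 ] 0.16180188480606772 [0.52323895 0.0025244  0.2624709 ]
t white 2256 281.1 164.1 [ 0.5822 -0.0695  0.0202] [ 0.502 -0.209 -0.008] [0.644 0.118 0.233]
  plate ((572.781982421875, -45.86067199707031), (307.442626953125, 128.53956604003906), 87.2838363647461) 1321
  hous 186 [ 0.5728365  -0.11751818  0.06254649]
t black 85 316.7 168.0 [ 0.5615 -0.1689  0.0801] [ 0.53  -0.209 -0.005] [ 0.581 -0.146  0.112]
   knobtop 71 [ 0.56382199 -0.16603447  0.08977031] [0.10697309 0.10771975 0.10804341 0.10817703 0.10843959 0.10865859
 0.10867999 0.10869574] ((566.4903564453125, -166.17994689941406), (30.971384048461914, 31.006092071533203), 43.113121032714844)
s foot 19 273.3 170.2 [0.5967 0.1754 0.1401] [ 0.586  0.168 -0.003] [0.627 0.361 0.149]
s bar 231 256.7 176.5 [ 0.523  -0.0018  0.2641] [ 0.512 -0.083 -0.003] [0.581 0.433 0.274]
  axis [ 0.08199232  0.88581435 -0.45673865] 0.5821994821144795 [0.52496028 0.01737953 0.25105603]
s white 1679 272.3 249.3 [ 0.5871 -0.0929  0.0182] [ 0.501 -0.204 -0.002] [0.643 0.127 0.22 ]
  plate ((572.3499755859375, -49.19758605957031), (312.04443359375, 129.0264892578125), 87.38090515136719) 1159
  hous 174 [ 0.57186305 -0.14933714  0.06340325]
s black 99 272.6 258.9 [ 0.5651 -0.1785  0.0805] [ 0.55  -0.189  0.071] [ 0.584 -0.154  0.109]
   knobtop 99 [ 0.56577452 -0.17611605  0.08752955] [0.10719264 0.1073185  0.10734358 0.10786136 0.10800808 0.10808353
 0.10854871 0.10939192] ((566.2501831054688, -172.12677001953125), (34.37609100341797, 33.577823638916016), 81.67578125)
```

{"method": "jog_arm", "body": {
  "plan": [
    {"x":0.042,"y":-0.017},
    {"x":0.042,"y":-0.017},
    {"x":0.042,"y":-0.017},
    {"x":0.042,"y":-0.017},
    {"x":0.042,"y":-0.017}
  ]
}}

```text
validation failed for argument at $.pl...
```

{"method": "jog_arm", "body": {
  "plan": [
    {"x":0.042,"y":-0.017},
    {"x":0.042,"y":-0.017},
    {"x":0.042,"y":-0.017},
    {"x":0.042,"y":-0.017},
    {}
  ]
}}

```text
validation failed for argument at $.pl...
```

```bash
python3 - <<'E'
from h import *
o=status.get_obs(); print(o['time'],o['tool_pos'],o['ee_rot'],o['qpos'])
a=cam('wrist'); np.savez('w1.npz',px=a[0],P=a[1],W=a[2],K=a[3]); save('w1.png',a[0],1.5)
E
```

```text
0.1 [ 0.24726609 -0.51863674  0.25250348] [-3.06262326e+00 -6.92536986e-01  1.61225216e-04] [-1.26561785e+00  3.13899769e-01  4.50704097e-02  1.30361523e+00
  3.37315537e-05  1.43120402e+00]
```

View pics/w1.png

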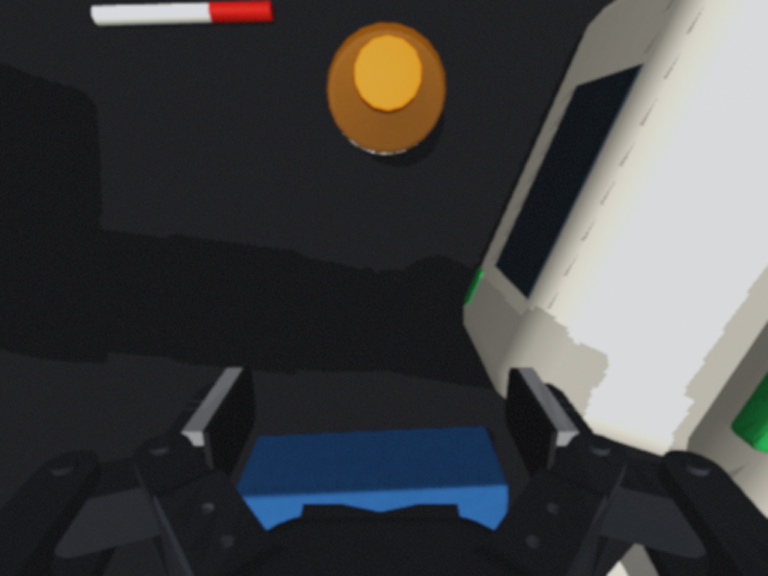

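The arm hasn't moved: the wrist view still shows the bottle at (387,73) and the pen at (180,12). Both calls failed validation, so I'll retry with every field filled in.

{"method": "jog_arm", "body": {
  "plan": [
    {"x":0.042,"y":-0.017,"z":0,"wx":0,"wy":0,"wz":0,"claw":100},
    {"x":0.042,"y":-0.017,"z":0,"wx":0,"wy":0,"wz":0,"claw":100},
    {"x":0.042,"y":-0.017,"z":0,"wx":0,"wy":0,"wz":0,"claw":100},
    {"x":0.042,"y":-0.017,"z":0,"wx":0,"wy":0,"wz":0,"claw":100},
    {"x":0.042,"y":-0.017,"z":0,"wx":0,"wy":0,"wz":0,"claw":100}
  ]
}}

```text
time: 0.65
tool_pos: [0.4012, -0.3505, 0.2531]
ee_rot: [-3.064, -0.692, 0.0]
force: [1.0, -0.9, -0.0]
gripper_width: 0.0852
grip_force: 0.0
```

{"method": "jog_arm", "body": {
  "plan": [
    {"x":0.042,"y":-0.017,"z":0,"wx":0,"wy":0,"wz":0,"claw":100},
    {"x":0.042,"y":-0.017,"z":0,"wx":0,"wy":0,"wz":0,"claw":100},
    {"x":0.042,"y":-0.017,"z":0,"wx":0,"wy":0,"wz":0,"claw":100},
    {"x":0.02,"y":-0.017,"z":0,"wx":0,"wy":0,"wz":0,"claw":100},
    {"x":0,"y":0,"z":0,"wx":0,"wy":0,"wz":0,"claw":100}
  ]
}}

```text
time: 1.15
tool_pos: [0.5041, -0.2246, 0.2529]
ee_rot: [-3.061, -0.7, 0.0]
force: [0.5, -0.2, 0.2]
gripper_width: 0.0853
grip_force: 0.0
```

```bash
python3 - <<'E'
from h import *
o=status.get_obs(); print(o['time'],o['tool_pos'],o['ee_rot'],o['qpos'])
a=cam('wrist'); np.savez('w1.npz',px=a[0],P=a[1],W=a[2],K=a[3]); save('w2.png',a[0],1.5)
E
```

```text
1.15 [ 0.50409441 -0.22458004  0.2529118 ] [-3.06123435e+00 -7.00357245e-01  3.85200977e-04] [-5.64957743e-01  2.68967695e-01 -1.52233702e-02  1.28767662e+00
  7.16419662e-04  2.12681078e+00]
```

View pics/w2.png

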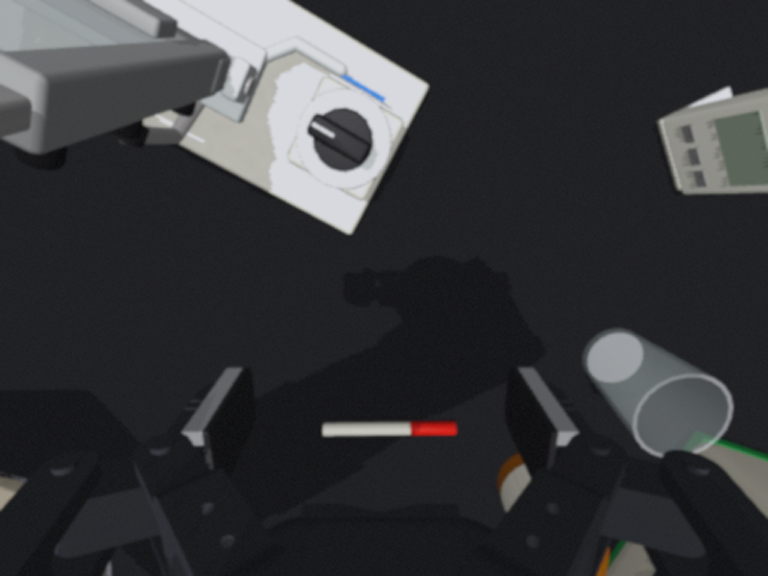

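The wrist view shows the knob at (340,138), its bar running from (312,122) to (367,158), and the blue pointer edge at about (363,88). I'll measure these and check the camera geometry.

```bash
python3 - <<'E'
from h import *
s=np.load('w1.npz');px,P,W,K=s['px'],s['P'],s['W'],s['K']
im=get_image('wrist');print(np.round(im['tool_from_camera'],3).tolist(),K.tolist())
t=np.load('s0.npz');print('side W',t['sW'].round(3).tolist(),t['sK'][0,0])
g=px.max(-1);m=(P[...,2]>.098)&(P[...,2]<.115);m[:, :195]=0;m[:,260:]=0;m[130:]=0
q=P[m];print(m.sum(),np.median(q,0),q[:,2].max());print(cv2.minAreaRect((q[:,:2]*1000).astype(np.float32)))
u=np.linalg.svd(q[:,:2]-q[:,:2].mean(0))[2][0];print('bar dir',u,'tool x',R.from_rotvec(status.get_obs()['ee_rot']).as_matrix()[:,0])
for px,P,nm in [(px,P,'w'),(t['spx'],t['sP'],'s')]:
    h=cv2.cvtColor(px,cv2.COLOR_RGB2HSV).astype(int)
    near=(abs(P[...,0]-.6)<.06)&(abs(P[...,1]+.17)<.06)
    for c,mm in [('blue',(h[...,0]>95)&(h[...,0]<130)&(h[...,1]>90)&(h[...,2]>70)),('red',((h[...,0]<10)|(h[...,0]>170))&(h[...,1]>80)&(h[...,2]>70))]:
        k=mm&near;vv,uu=np.nonzero(k);print(nm,c,k.sum(),list(zip(uu,vv,P[k].round(4).tolist()))[:8])
save('sc.png',t['spx'][245:285,255:300],14)
E
```

```text
[[0.0, -0.953, -0.303, 0.077], [1.0, 0.001, -0.0, -0.001], [0.0, -0.303, 0.953, -0.121], [0.0, 0.0, 0.0, 1.0]] [[289.08641671225433, 0.0, 252.99955156585068], [0.0, 289.08641671225433, 192.2600766047611], [0.0, 0.0, 1.0]]
side W [[0.999, -0.02, 0.05, 0.448], [-0.05, -0.674, 0.737, -1.004], [0.019, -0.739, -0.674, 1.117], [0.0, 0.0, 0.0, 1.0]] 435.9783472612128
706 [ 0.56838554 -0.16470602  0.10589993] 0.10846131193641101
((568.3059692382812, -164.76300048828125), (37.789798736572266, 13.982460975646973), 86.46180725097656)
bar dir [-0.05697013 -0.99837588] tool x [ 9.01975845e-01  4.31785861e-01 -7.38451093e-04]
w blue 84 [(np.int64(229), np.int64(50), [0.6075, -0.1453, 0.0394]), (np.int64(230), np.int64(50), [0.6079, -0.1463, 0.0396]), (np.int64(231), np.int64(50), [0.6106, -0.1445, 0.0186]), (np.int64(228), np.int64(51), [0.606, -0.1449, 0.0406]), (np.int64(229), np.int64(51), [0.6065, -0.1458, 0.0403]), (np.int64(230), np.int64(51), [0.6069, -0.1468, 0.0409]), (np.int64(231), np.int64(51), [0.6074, -0.1477, 0.0406]), (np.int64(232), np.int64(51), [0.6079, -0.1486, 0.0401])]
w red 0 []
s blue 8 [(np.int64(284), np.int64(262), [0.606, -0.1514, 0.0399]), (np.int64(284), np.int64(263), [0.6057, -0.1545, 0.0388]), (np.int64(284), np.int64(264), [0.6052, -0.1591, 0.0398]), (np.int64(284), np.int64(265), [0.6047, -0.1634, 0.0402]), (np.int64(284), np.int64(266), [0.6047, -0.1653, 0.0376]), (np.int64(284), np.int64(267), [0.6043, -0.1691, 0.0376]), (np.int64(284), np.int64(268), [0.6039, -0.173, 0.0377]), (np.int64(284), np.int64(269), [0.6039, -0.1748, 0.035])]
s red 0 []
```

View pics/sc.png

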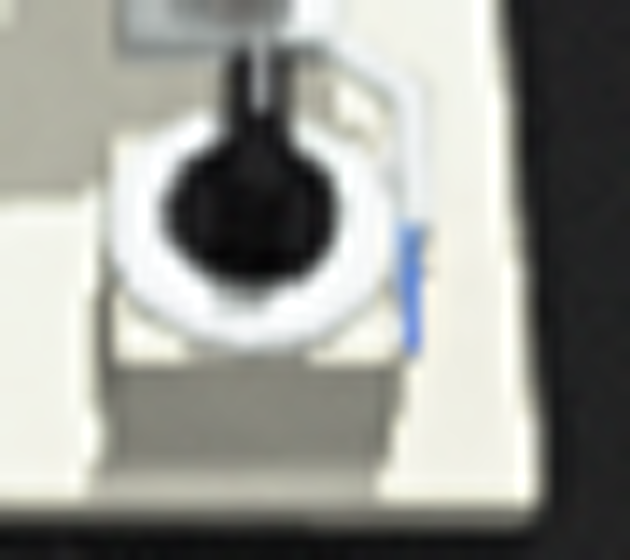

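{"method": "jog_arm", "body": {
  "plan": [
    {"x":0.038,"y":0.002,"z":0,"wx":0,"wy":0,"wz":0,"claw":100},
    {"x":0.038,"y":0.002,"z":0,"wx":0,"wy":0,"wz":0,"claw":100},
    {"x":0.038,"y":0.002,"z":0,"wx":0,"wy":0,"wz":0,"claw":100},
    {"x":0.038,"y":0.002,"z":0,"wx":0,"wy":0,"wz":0,"claw":100},
    {"x":0,"y":0,"z":0,"wx":0,"wy":0,"wz":0.15,"claw":100}
  ]
}}

```text
time: 1.75
tool_pos: [0.6464, -0.1695, 0.2513]
ee_rot: [-3.107, -0.458, -0.0]
force: [-0.4, -0.3, -0.2]
gripper_width: 0.0854
grip_force: 0.0
```

{"method": "jog_arm", "body": {
  "plan": [
    {"x":0,"y":0,"z":0,"wx":0,"wy":0,"wz":0.15,"claw":100},
    {"x":0,"y":0,"z":0,"wx":0,"wy":-0.13,"wz":0,"claw":100},
    {"x":0,"y":0,"z":0,"wx":0,"wy":-0.13,"wz":0,"claw":100},
    {"x":0,"y":0,"z":0,"wx":0,"wy":-0.13,"wz":0,"claw":100},
    {"x":0,"y":0,"z":0,"wx":0,"wy":-0.13,"wz":0,"claw":100}
  ]
}}

```text
time: 2.25
tool_pos: [0.6429, -0.1717, 0.2526]
ee_rot: [3.021, 0.215, -0.702]
force: [2.0, -0.5, 0.7]
gripper_width: 0.0851
grip_force: 0.0
```

{"method": "jog_arm", "body": {
  "plan": [
    {"x":0.018,"y":0,"z":0.03,"wx":0,"wy":0,"wz":0,"claw":100},
    {"x":0.018,"y":0,"z":0.03,"wx":0,"wy":0,"wz":0,"claw":100},
    {"x":0,"y":0,"z":0,"wx":0,"wy":0,"wz":0,"claw":100}
  ]
}}

```text
time: 2.55
tool_pos: [0.6479, -0.1702, 0.1754]
ee_rot: [3.023, 0.217, -0.713]
force: [-0.8, 0.5, -0.1]
gripper_width: 0.0857
grip_force: 0.0
```

```bash
python3 - <<'E'
from h import *
o=status.get_obs(); print(o['time'],o['tool_pos'],o['ee_rot'],o['qpos'])
a=cam('wrist'); np.savez('w2.npz',px=a[0],P=a[1],W=a[2],K=a[3]); save('w3.png',a[0],1.5)
E
```

```text
2.55 [ 0.64786149 -0.17024855  0.17541644] [ 3.02330073  0.21669745 -0.71338981] [-0.2989203   0.97020965  0.89833601  1.92484886 -0.18769642  2.74026735]
```

View pics/w3.png

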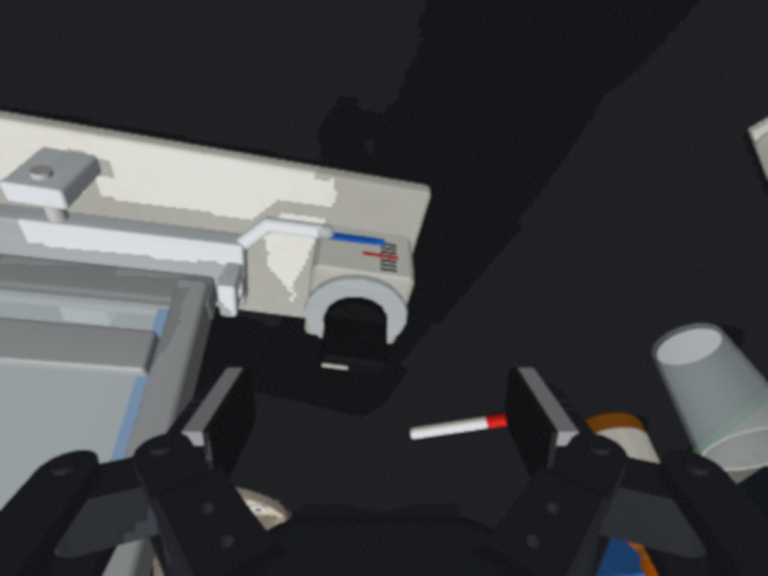

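The view shows the blue pointer's tip at (384,241) and the red mark at about (380,255), so the pointer is below the mark. Next I'll measure the gap.

```bash
cat >> h.py <<'E'
def ptr(px,P,W,K):
    h=cv2.cvtColor(px,cv2.COLOR_RGB2HSV).astype(int);out={}
    near=(abs(P[...,0]-.605)<.02)&(abs(P[...,1]+.165)<.05)&(P[...,2]>.022)&(P[...,2]<.07)
    for c,mm in [('blue',(h[...,0]>95)&(h[...,0]<130)&(h[...,1]>90)&(h[...,2]>60)),('red',((h[...,0]<10)|(h[...,0]>170))&(h[...,1]>90)&(h[...,2]>70))]:
        k=mm&near;vv,uu=np.nonzero(k);Q=P[k];out[c]=Q
        print(c,k.sum(),'u',uu.min(),uu.max(),'v',vv.min(),vv.max(),'med',np.nanmedian(Q,0).round(4),'zmin/max',Q[:,2].min().round(4),Q[:,2].max().round(4))
        e=uu>=uu.max()-3; print('   right end',Q[e].mean(0).round(4), uu[e].mean(),vv[e].mean()); 
    return out
E
python3 - <<'E'
from h import *
s=np.load('w2.npz');ptr(s['px'],s['P'],s['W'],s['K'])
P=s['P'];m=(P[...,2]>.0985)&(P[...,2]<.115)&(abs(P[...,0]-.568)<.04)&(abs(P[...,1]+.168)<.04)
print(m.sum(),cv2.minAreaRect((P[m][:,:2]*1000).astype(np.float32)))
m=(abs(P[...,2]-.04)<.015)&(abs(P[...,0]-.6)<.03)&(P[...,1]<-.17);q=P[m];print('face x',np.median(q,0))
m=(abs(P[...,2]-.018)<.006)&(P[...,0]>.5)&(abs(P[...,1])<.25);print('plate',cv2.minAreaRect((P[m][:,:2]*1000).astype(np.float32)))
E
```

```text
blue 158 u 221 256 v 155 163 med [ 0.6074 -0.161   0.0393] zmin/max 0.0293 0.042
   right end [ 0.6056 -0.176   0.0377] 254.2 161.33333333333334
red 51 u 242 264 v 168 172 med [ 0.6017 -0.1765  0.0456] zmin/max 0.0428 0.0477
   right end [ 0.6012 -0.1842  0.0455] 262.3333333333333 171.33333333333334
708 ((569.4398803710938, -164.6622772216797), (37.845420837402344, 14.612593650817871), 85.05787658691406)
face x [ 0.60062409 -0.18238668  0.04125659]
plate ((573.8919677734375, -68.43162536621094), (262.8183288574219, 130.59364318847656), 87.08503723144531)
```

{"method": "jog_arm", "body": {
  "plan": [
    {"x":-0.015,"y":0,"z":-0.025,"wx":0,"wy":0.13,"wz":0,"claw":100},
    {"x":0,"y":0,"z":-0.02,"wx":0,"wy":0.13,"wz":0,"claw":100},
    {"x":0,"y":0,"z":0,"wx":0,"wy":0.13,"wz":0,"claw":100},
    {"x":0,"y":0,"z":0,"wx":0,"wy":0.13,"wz":0,"claw":100},
    {"x":0,"y":0,"z":0,"wx":0,"wy":0,"wz":-0.145,"claw":100}
  ]
}}

```text
time: 3.1
tool_pos: [0.6469, -0.1684, 0.2338]
ee_rot: [3.107, 0.452, 0.107]
force: [-1.1, 0.0, -0.3]
gripper_width: 0.0851
grip_force: 0.0
```

{"method": "jog_arm", "body": {
  "plan": [
    {"x":0,"y":0,"z":0,"wx":0,"wy":0,"wz":-0.145,"claw":100},
    {"x":0,"y":0,"z":0,"wx":0,"wy":0,"wz":-0.145,"claw":100},
    {"x":0,"y":0,"z":0,"wx":0,"wy":0,"wz":-0.145,"claw":100},
    {"x":0,"y":0,"z":0,"wx":0,"wy":0,"wz":-0.145,"claw":100},
    {"x":0,"y":0,"z":0,"wx":0,"wy":0,"wz":-0.145,"claw":100}
  ]
}}

```text
time: 3.6
tool_pos: [0.6527, -0.1697, 0.2359]
ee_rot: [2.717, 1.517, 0.101]
force: [0.4, -0.4, -0.2]
gripper_width: 0.0854
grip_force: 0.0
```

{"method": "jog_arm", "body": {
  "plan": [
    {"x":0,"y":0,"z":0,"wx":0,"wy":0,"wz":-0.145,"claw":70},
    {"x":0,"y":0,"z":0,"wx":0,"wy":0,"wz":-0.145,"claw":70},
    {"x":0,"y":0,"z":0,"wx":0,"wy":0,"wz":-0.145,"claw":70},
    {"x":0,"y":0,"z":0,"wx":0,"wy":0,"wz":-0.06,"claw":70},
    {"x":0,"y":0,"z":0,"wx":0,"wy":0,"wz":0,"claw":70}
  ]
}}

```text
time: 4.1
tool_pos: [0.6529, -0.1696, 0.2355]
ee_rot: [2.258, 2.12, 0.087]
force: [0.2, 0.5, 0.0]
gripper_width: 0.0595
grip_force: 0.0
```

```bash
cat >> h.py <<'E'
def rel(target,want=None):
    o=status.get_obs();M=R.from_rotvec(o['ee_rot']).as_matrix()
    print('t',o['time'],'pos',np.round(o['tool_pos'],4),'q',np.round(o['qpos'],3));print('x',M[:,0].round(4),'y',M[:,1].round(4),'z',M[:,2].round(4))
    print('shift in tool',(M.T@(np.array(target)-o['tool_pos'])).round(4))
    if want is not None: print('turn in tool',R.from_matrix(M.T@want).as_rotvec().round(4))
    print('F',np.round(o['force'],2),'T',np.round(o['wrist_torque'],3),'w',o['gripper_width'],o['grip_force'])
def frame(x,z):
    x=np.array(x,float);z=np.array(z,float);z/=np.linalg.norm(z);x-=z*(x@z);x/=np.linalg.norm(x);return np.stack([x,np.cross(z,x),z],1)
E
python3 -c "
from h import *
rel([.569,-.1647,.105],frame([.06,.998,0],[0,0,-1]))"
```

```text
t 4.1 pos [ 0.6529 -0.1696  0.2355] q [-0.387  0.463  0.222  1.267  0.033  1.248]
x [0.0625 0.998  0.0118] y [ 0.9956 -0.0632  0.0696] z [ 0.0702  0.0074 -0.9975]
shift in tool [-0.0019 -0.093   0.1243]
turn in tool [ 0.0697 -0.0118 -0.0029]
F [0.18 0.53 0.02] T [0.02  0.056 0.01 ] w 0.05952215858459807 0.0
```

{"method": "jog_arm", "body": {
  "plan": [
    {"x":0,"y":0,"z":0,"wx":0.07,"wy":-0.012,"wz":-0.003,"claw":70},
    {"x":0,"y":-0.042,"z":0.01,"wx":0,"wy":0,"wz":0,"claw":70},
    {"x":0,"y":-0.042,"z":0.02,"wx":0,"wy":0,"wz":0,"claw":70},
    {"x":0,"y":0,"z":0.03,"wx":0,"wy":0,"wz":0,"claw":70},
    {"x":0,"y":0,"z":0,"wx":0,"wy":0,"wz":0,"claw":70}
  ]
}}

```text
time: 4.6
tool_pos: [0.566, -0.1631, 0.1701]
ee_rot: [-2.282, -2.146, 0.006]
force: [0.8, -0.3, 1.1]
gripper_width: 0.0597
grip_force: 0.0
```

```bash
python3 -c "
from h import *
rel([.569,-.1647,.105],frame([.06,.998,0],[0,0,-1]))"
```

```text
t 4.6 pos [ 0.566  -0.1631  0.1701] q [-0.417  0.383 -0.06   1.137 -0.     1.216]
x [0.0614 0.9981 0.003 ] y [ 0.9981 -0.0614 -0.009 ] z [-0.0088  0.0036 -1.    ]
shift in tool [-0.0016  0.0037  0.0651]
turn in tool [-0.009  -0.003  -0.0014]
F [ 0.8  -0.25  1.12] T [ 0.025 -0.004  0.019] w 0.05973781997473498 0.0
```

{"method": "jog_arm", "body": {
  "plan": [
    {"x":-0.001,"y":0.003,"z":0.035,"wx":-0.009,"wy":0,"wz":0,"claw":70},
    {"x":0,"y":0,"z":0.02,"wx":0,"wy":0,"wz":0,"claw":50},
    {"x":0,"y":0,"z":0.009,"wx":0,"wy":0,"wz":0,"claw":45},
    {"x":0,"y":0,"z":0,"wx":0,"wy":0,"wz":0,"claw":0},
    {"x":0,"y":0,"z":0,"wx":0,"wy":0,"wz":0,"claw":0}
  ],
  "newtons": 50
}}

```text
time: 5.1
tool_pos: [0.5697, -0.1649, 0.1093]
ee_rot: [-2.286, -2.154, 0.001]
force: [-4.6, -0.5, -2.6]
gripper_width: 0.0127
grip_force: 48.9
```

{"method": "jog_arm", "body": {
  "plan": [
    {"x":0,"y":0,"z":0,"wx":0,"wy":0,"wz":0,"claw":0},
    {"x":0,"y":0,"z":0,"wx":0,"wy":0,"wz":0,"claw":0},
    {"x":0,"y":0,"z":0,"wx":0,"wy":0,"wz":0,"claw":0}
  ]
}}

```text
time: 5.4
tool_pos: [0.5697, -0.1648, 0.1092]
ee_rot: [-2.287, -2.154, -0.0]
force: [-9.7, 0.2, 3.4]
gripper_width: 0.013
grip_force: 50.5
```

```bash
python3 -c "
from h import *
rel([.569,-.1647,.105],frame([.06,.998,0],[0,0,-1]))"
```

```text
t 5.4 pos [ 0.5697 -0.1648  0.1092] q [-0.417  0.426 -0.152  0.992  0.     1.213]
x [5.970e-02 9.982e-01 3.000e-04] y [ 9.982e-01 -5.970e-02  1.000e-04] z [ 1.e-04  3.e-04 -1.e+00]
shift in tool [ 0.0001 -0.0007  0.0042]
turn in tool [ 0.0001 -0.0003  0.0004]
F [-9.67  0.16  3.37] T [-0.123  2.094  0.033] w 0.013016709391642414 50.49124717712402
```

{"method": "jog_arm", "body": {
  "plan": [
    {"x":0,"y":-0.0005,"z":0,"wx":0,"wy":0,"wz":0.125,"claw":0},
    {"x":0,"y":0,"z":0,"wx":0,"wy":0,"wz":0.125,"claw":0},
    {"x":0,"y":0,"z":0,"wx":0,"wy":0,"wz":0.125,"claw":0},
    {"x":0,"y":0,"z":0,"wx":0,"wy":0,"wz":0.125,"claw":0},
    {"x":0,"y":0,"z":0,"wx":0,"wy":0,"wz":0.125,"claw":0}
  ]
}}

```text
time: 5.9
tool_pos: [0.5701, -0.1651, 0.1092]
ee_rot: [2.841, 1.34, 0.002]
force: [-7.3, -1.8, 1.3]
gripper_width: 0.0129
grip_force: 50.1
```

{"method": "jog_arm", "body": {
  "plan": [
    {"x":0,"y":0,"z":0,"wx":0,"wy":0,"wz":0.125,"claw":0},
    {"x":0,"y":0,"z":0,"wx":0,"wy":0,"wz":0.125,"claw":0},
    {"x":0,"y":0,"z":0,"wx":0,"wy":0,"wz":0.125,"claw":0},
    {"x":0,"y":0,"z":0,"wx":0,"wy":0,"wz":0.125,"claw":0},
    {"x":0,"y":0,"z":0,"wx":0,"wy":0,"wz":0.125,"claw":0}
  ]
}}

```text
time: 6.4
tool_pos: [0.5703, -0.1655, 0.1092]
ee_rot: [3.115, 0.401, 0.003]
force: [-6.9, -2.0, 1.0]
gripper_width: 0.0126
grip_force: 50.0
```

{"method": "jog_arm", "body": {
  "plan": [
    {"x":0,"y":0,"z":0,"wx":0,"wy":0,"wz":0,"claw":0},
    {"x":0,"y":0,"z":0,"wx":0,"wy":0,"wz":0,"claw":0}
  ]
}}

```text
time: 6.6
tool_pos: [0.5704, -0.1655, 0.1093]
ee_rot: [3.114, 0.408, 0.003]
force: [-7.1, -1.8, 1.1]
gripper_width: 0.0126
grip_force: 50.0
```

```bash
python3 -c "
from h import *
rel([.569,-.1647,.105],frame([.06,.998,0],[0,0,-1]))
a=cam('wrist');save('w4.png',a[0],1.5);ptr(*a)"
```

```text
t 6.6 pos [ 0.5704 -0.1655  0.1093] q [-0.418  0.426 -0.153  0.99   0.     2.463]
x [0.9662 0.2576 0.0019] y [ 0.2576 -0.9662  0.0014] z [ 2.2e-03 -9.0e-04 -1.0e+00]
shift in tool [-0.0011 -0.0011  0.0043]
turn in tool [ 2.4000e-03 -8.0000e-04 -1.2502e+00]
F [-7.07 -1.81  1.09] T [-0.409  1.439 -0.094] w 0.012641769271844483 50.03776431083679
blue 285 u 236 286 v 158 177 med [ 0.6064 -0.1618  0.046 ] zmin/max 0.0253 0.0477
   right end [ 0.6046 -0.1773  0.0418] 284.2608695652174 174.0
red 102 u 266 296 v 174 185 med [ 0.6015 -0.1765  0.0458] zmin/max 0.0371 0.0506
   right end [ 0.6012 -0.185   0.0451] 294.38461538461536 183.07692307692307
```

```bash
python3 - <<'E'
from h import *
s=np.load('w2.npz')
a=cam('wrist');np.savez('w4.npz',px=a[0],P=a[1])
for d in [(s['px'],s['P'],s['W'],s['K']),a]:
    o=ptr(*d)
    for c in o:
        Q=o[c]
        for y0 in np.arange(-.19,-.14,.006):
            k=(Q[:,1]>y0)&(Q[:,1]<=y0+.006)
            if k.sum()>3: print(c,y0.round(3),k.sum(),np.percentile(Q[k],[10,50,90],axis=0)[:,[0,2]].round(4).tolist())
save('w4c.png',a[0][140:200,220:310],8)
E
```

```text
blue 158 u 221 256 v 155 163 med [ 0.6074 -0.161   0.0393] zmin/max 0.0293 0.042
   right end [ 0.6056 -0.176   0.0377] 254.2 161.33333333333334
red 51 u 242 264 v 168 172 med [ 0.6017 -0.1765  0.0456] zmin/max 0.0428 0.0477
   right end [ 0.6012 -0.1842  0.0455] 262.3333333333333 171.33333333333334
blue -0.178 22 [[0.6048, 0.0379], [0.6068, 0.0386], [0.6079, 0.0396]]
blue -0.172 31 [[0.6058, 0.0368], [0.6071, 0.0392], [0.6077, 0.0402]]
blue -0.166 30 [[0.606, 0.0371], [0.6073, 0.0393], [0.6081, 0.0408]]
blue -0.16 30 [[0.6064, 0.0375], [0.6076, 0.0392], [0.6085, 0.0407]]
blue -0.154 32 [[0.6069, 0.0379], [0.6079, 0.04], [0.6087, 0.0413]]
blue -0.148 11 [[0.6069, 0.0378], [0.6081, 0.041], [0.6089, 0.0417]]
red -0.19 4 [[0.6009, 0.0452], [0.6013, 0.0456], [0.6016, 0.0461]]
red -0.184 18 [[0.6006, 0.0442], [0.6014, 0.0457], [0.6023, 0.0469]]
red -0.178 15 [[0.6008, 0.0438], [0.6017, 0.045], [0.6023, 0.0466]]
red -0.172 13 [[0.6017, 0.0446], [0.602, 0.0456], [0.6026, 0.0461]]
blue 285 u 236 286 v 158 177 med [ 0.6064 -0.162   0.0461] zmin/max 0.0252 0.0478
   right end [ 0.6046 -0.1772 
[... 301 characters left out ...]
.6071, 0.0464]]
blue -0.172 54 [[0.6046, 0.0453], [0.6062, 0.0463], [0.6075, 0.0471]]
blue -0.166 50 [[0.605, 0.0449], [0.6066, 0.0463], [0.6076, 0.047]]
blue -0.16 51 [[0.6053, 0.0454], [0.6065, 0.0462], [0.6079, 0.0472]]
blue -0.154 48 [[0.6057, 0.0453], [0.607, 0.0461], [0.6081, 0.0469]]
blue -0.148 28 [[0.6055, 0.0455], [0.6068, 0.0464], [0.6083, 0.0471]]
red -0.19 9 [[0.6005, 0.0405], [0.6013, 0.0452], [0.6014, 0.0472]]
red -0.184 34 [[0.601, 0.0407], [0.6014, 0.0454], [0.6017, 0.0492]]
red -0.178 29 [[0.6009, 0.0377], [0.6015, 0.0455], [0.6019, 0.0468]]
red -0.172 24 [[0.601, 0.0393], [0.6016, 0.0457], [0.6022, 0.0469]]
red -0.166 5 [[0.6017, 0.0453], [0.6022, 0.047], [0.6024, 0.0472]]
```

View pics/w4c.png

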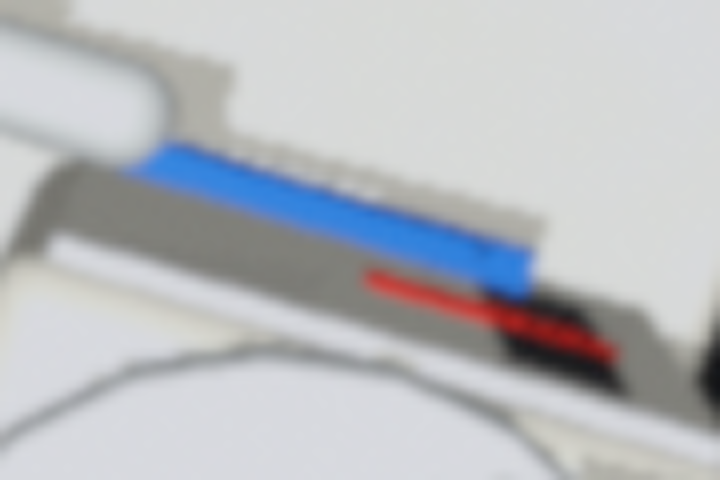

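The crop shows the pointer tip at (530,270) and the red mark from (370,280) to (610,352). They're close to level, so I'll release and check from the earlier view angle.

{"method": "jog_arm", "body": {
  "plan": [
    {"x":0,"y":0,"z":0,"wx":0,"wy":0,"wz":0,"claw":60},
    {"x":0,"y":0,"z":0,"wx":0,"wy":0,"wz":0,"claw":60},
    {"x":0,"y":0,"z":0,"wx":0,"wy":0,"wz":0,"claw":60},
    {"x":0,"y":0,"z":-0.04,"wx":0,"wy":0,"wz":0,"claw":60},
    {"x":0,"y":0,"z":-0.04,"wx":0,"wy":0,"wz":0,"claw":60}
  ]
}}

```text
time: 7.2
tool_pos: [0.5707, -0.1643, 0.1877]
ee_rot: [-3.113, -0.411, -0.005]
force: [0.5, -0.4, 0.5]
gripper_width: 0.0512
grip_force: 0.0
```

{"method": "jog_arm", "body": {
  "plan": [
    {"x":0.04,"y":0.011,"z":0,"wx":0,"wy":-0.13,"wz":0.1,"claw":60},
    {"x":0.04,"y":0.008,"z":-0.01,"wx":0,"wy":-0.13,"wz":0,"claw":60},
    {"x":0,"y":0,"z":0,"wx":0,"wy":-0.13,"wz":0,"claw":60},
    {"x":0,"y":0,"z":0,"wx":0,"wy":-0.13,"wz":0,"claw":60},
    {"x":0,"y":0,"z":0,"wx":0,"wy":0,"wz":0,"claw":60}
  ]
}}

```text
time: 7.7
tool_pos: [0.6389, -0.1656, 0.1818]
ee_rot: [3.012, 0.277, -0.706]
force: [0.4, -0.7, -3.6]
gripper_width: 0.0512
grip_force: 0.0
```

```bash
python3 - <<'E'
from h import *
rel([.648,-.17,.175])
a=cam('wrist');np.savez('w5.npz',px=a[0],P=a[1],W=a[2],K=a[3]);o=ptr(*a)
for c in o:
    Q=o[c]
    for y0 in np.arange(-.19,-.14,.006):
        k=(Q[:,1]>y0)&(Q[:,1]<=y0+.006)
        if k.sum()>3: print(c,y0.round(3),k.sum(),np.percentile(Q[k],[10,50,90],axis=0)[:,[0,2]].round(4).tolist())
v=int(np.nanargmin(abs(a[1][...,1]+.17)+abs(a[1][...,0]-.603)+abs(a[1][...,2]-.045)));v,u=divmod(v,512);print(u,v)
save('w5c.png',a[0][max(0,v-35):v+35,max(0,u-50):u+50],8)
E
```

```text
t 7.7 pos [ 0.6389 -0.1656  0.1818] q [-0.291  0.925  0.824  1.887 -0.199  2.709]
x [ 0.8808  0.165  -0.4437] y [ 0.1812 -0.9834 -0.0059] z [-0.4374 -0.0752 -0.8961]
shift in tool [0.0103 0.006  0.0025]
F [ 0.39 -0.74 -3.6 ] T [ 0.12  -0.503  0.032] w 0.051183177246748396 0.0
blue 170 u 225 261 v 147 157 med [ 0.6073 -0.1616  0.0458] zmin/max 0.0325 0.0476
   right end [ 0.6053 -0.1762  0.043 ] 259.5263157894737 154.3684210526316
red 51 u 247 269 v 157 162 med [ 0.6016 -0.1774  0.0454] zmin/max 0.0418 0.0478
   right end [ 0.601  -0.1842  0.0454] 267.2 161.0
blue -0.178 26 [[0.6029, 0.0391], [0.6063, 0.0452], [0.6076, 0.0461]]
blue -0.172 35 [[0.6054, 0.0435], [0.6071, 0.0461], [0.6078, 0.0472]]
blue -0.166 30 [[0.6057, 0.0437], [0.6074, 0.0459], [0.608, 0.0469]]
blue -0.16 32 [[0.6062, 0.043], [0.6076, 0.0459], [0.6081, 0.0469]]
blue -0.154 33 [[0.6065, 0.0437], [0.6078, 0.0461], [0.6085, 0.047]]
blue -0.148 12 [[0.6066, 0.044], [0.6073, 0.0461], [0.6084, 0.047]]
red -0.19 6 [[0.6, 0.0442], [0.6007, 0.0451], [0.6015, 0.0462]]
red -0.184 19 [[0.6006, 0.0428], [0.6014, 0.0454], [0.6019, 0.0465]]
red -0.178 13 [[0.6011, 0.0439], [0.6016, 0.0455], [0.6022, 0.0469]]
red -0.172 12 [[0.6016, 0.0448], [0.602, 0.0454], [0.6024, 0.0467]]
252 157
```

View pics/w5c.png

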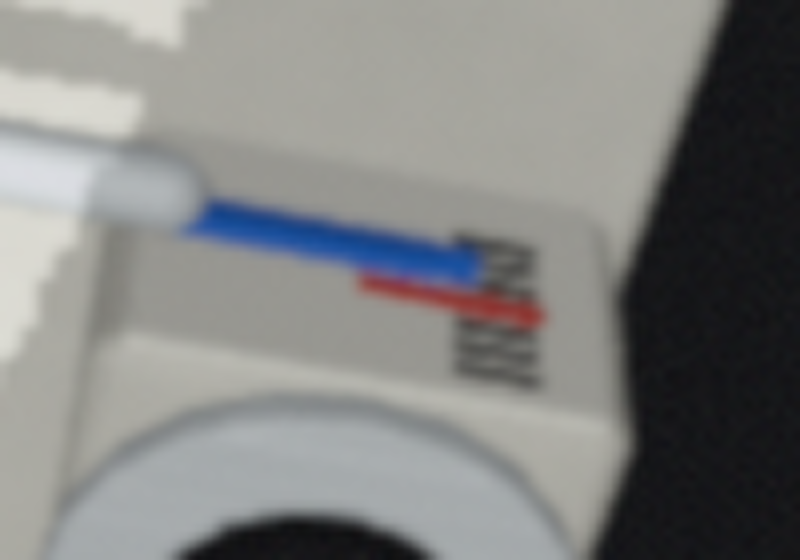

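The close-up shows the pointer tip at (475,265) with the red line right below it, and both measure z ≈ 45.5 mm, so the knob is set. Now I'll move behind the cassette towards the foot.

{"method": "jog_arm", "body": {
  "plan": [
    {"x":0,"y":-0.01,"z":-0.03,"wx":0,"wy":0.13,"wz":0,"claw":30},
    {"x":0,"y":-0.02,"z":-0.03,"wx":0,"wy":0.13,"wz":0,"claw":0},
    {"x":0,"y":-0.04,"z":-0.02,"wx":0,"wy":0.13,"wz":0,"claw":0},
    {"x":0.005,"y":-0.045,"z":0,"wx":0,"wy":0.1,"wz":0,"claw":0},
    {"x":0.005,"y":-0.045,"z":0,"wx":0,"wy":0,"wz":0,"claw":0}
  ]
}}

```text
time: 8.25
tool_pos: [0.6383, -0.0019, 0.2723]
ee_rot: [-3.126, -0.279, -0.085]
force: [-0.1, -0.1, 0.2]
gripper_width: -0.0001
grip_force: 0.0
```

{"method": "jog_arm", "body": {
  "plan": [
    {"x":0.005,"y":-0.045,"z":0,"wx":0,"wy":0,"wz":0,"claw":0},
    {"x":0.005,"y":-0.045,"z":0,"wx":0,"wy":0,"wz":0,"claw":0},
    {"x":0.005,"y":-0.045,"z":0,"wx":0,"wy":0,"wz":0,"claw":0},
    {"x":0.005,"y":-0.045,"z":0,"wx":0,"wy":0,"wz":0,"claw":0},
    {"x":0,"y":0,"z":0,"wx":0,"wy":0,"wz":0,"claw":0}
  ]
}}

```text
time: 8.75
tool_pos: [0.6289, 0.1828, 0.2729]
ee_rot: [-3.121, -0.293, -0.083]
force: [0.2, -0.1, 0.1]
gripper_width: -0.0003
grip_force: 0.0
```

```bash
cat >> h.py <<'E'
def see(name,fn=None):
    a=cam(name);px,P=a[0],a[1];h=cv2.cvtColor(px,cv2.COLOR_RGB2HSV).astype(int);res={}
    if fn: np.savez(fn,px=px,P=P,W=a[2],K=a[3])
    m=(h[...,0]<15)&(h[...,1]>140)&(h[...,2]>100)&(abs(P[...,1]-.13)<.12)&(abs(P[...,0]-.64)<.12)&(P[...,2]>.01)&(P[...,2]<.17)
    m=cv2.erode(m.astype(np.uint8),np.ones((2,2)))>0 if name=='wrist' else m
    Q=P[m]
    if len(Q):
        vv,uu=np.nonzero(m);c=np.array([(uu.min()+uu.max())/2,(vv.min()+vv.max())/2])
        ray=a[2][:3,:3]@np.array([(c[0]-a[3][0,2])/a[3][0,0],(c[1]-a[3][1,2])/a[3][1,1],1]);ray/=np.linalg.norm(ray)
        s=np.linalg.norm(Q-a[2][:3,3],axis=1).min();print(name,'foot',m.sum(),'centre',(a[2][:3,3]+ray*(s+.010)).round(4))
    m=(h[...,0]>100)&(h[...,0]<130)&(h[...,1]>140)&(h[...,2]>70)&(abs(P[...,1])<.13)&(abs(P[...,0]-.56)<.08)&(P[...,2]>.235)
    Q=P[m]
    if len(Q)>5: c=Q.mean(0);u=np.linalg.svd(Q-c)[2][0];t=(Q-c)@u;print(name,'bar',len(Q),'mid',(c+u*(t.min()+t.max())/2).round(4),'axis',u.round(3),'len',np.ptp(t).round(3),'zmax',np.percentile(Q[:,2],97).round(4),'x',np.percentile(Q[:,0],[3,97]).round(4))
E
python3 -c "
from h import *
rel([.598,.178,.135]);see('wrist','w6.npz');see('top');see('side')"
```

```text
t 8.75 pos [0.6289 0.1828 0.2729] q [1.590e-01 4.270e-01 2.570e-01 1.348e+00 2.000e-03 3.114e+00]
x [0.9812 0.1855 0.0533] y [ 1.858e-01 -9.826e-01 -7.000e-04] z [ 0.0523  0.0106 -0.9986]
shift in tool [-0.0385 -0.0009  0.136 ]
F [ 0.2  -0.12  0.11] T [-0.063  0.052  0.024] w -0.00028092300545152625 0.0
wrist foot 7 centre [0.5967 0.1873 0.1248]
top foot 19 centre [0.5947 0.179  0.1339]
top bar 292 mid [0.5237 0.0101 0.2661] axis [-0.046 -0.999 -0.005] len 0.166 zmax 0.2709 x [0.5157 0.5313]
side foot 15 centre [0.5946 0.1807 0.1317]
side bar 205 mid [0.5233 0.0087 0.2648] axis [-0.047 -0.999  0.002] len 0.165 zmax 0.269 x [0.5138 0.533 ]
```

{"method": "jog_arm", "body": {
  "plan": [
    {"x":0,"y":0,"z":0,"wx":0,"wy":-0.05,"wz":-0.14,"claw":0},
    {"x":0,"y":0,"z":0,"wx":0,"wy":0,"wz":-0.145,"claw":0},
    {"x":0,"y":0,"z":0,"wx":0,"wy":0,"wz":-0.145,"claw":0},
    {"x":0,"y":0,"z":0,"wx":0,"wy":0,"wz":-0.145,"claw":0},
    {"x":0,"y":0,"z":0,"wx":0,"wy":0,"wz":-0.145,"claw":0}
  ]
}}

```text
time: 9.4
tool_pos: [0.6314, 0.1754, 0.2699]
ee_rot: [2.823, 1.369, -0.006]
force: [-0.0, -0.1, -0.9]
gripper_width: 0.0001
grip_force: 0.0
```

{"method": "jog_arm", "body": {
  "plan": [
    {"x":0,"y":0,"z":0,"wx":0,"wy":0,"wz":-0.145,"claw":0},
    {"x":0,"y":0,"z":0,"wx":0,"wy":0,"wz":-0.145,"claw":0},
    {"x":0,"y":0,"z":0,"wx":0,"wy":0,"wz":-0.145,"claw":0},
    {"x":0,"y":0,"z":0,"wx":0,"wy":0,"wz":-0.145,"claw":0},
    {"x":0,"y":0,"z":0,"wx":0,"wy":0,"wz":0,"claw":0}
  ]
}}

```text
time: 9.9
tool_pos: [0.6313, 0.1756, 0.2699]
ee_rot: [2.32, 2.114, -0.008]
force: [0.2, -0.7, -0.0]
gripper_width: -0.0001
grip_force: 0.0
```

```bash
python3 -c "
from h import *
rel([.548,.181,.128],frame([.047,.999,0],[0,0,-1]))"
```

```text
t 9.9 pos [0.6313 0.1756 0.2699] q [ 0.151  0.478  0.33   1.426 -0.005  1.815]
x [ 0.0928  0.9957 -0.0055] y [ 0.9957 -0.0928 -0.0012] z [-0.0017 -0.0053 -1.    ]
shift in tool [-0.0016 -0.0833  0.142 ]
turn in tool [-0.0013  0.0054 -0.046 ]
F [ 0.19 -0.73 -0.01] T [ 0.045  0.001 -0.006] w -8.792710272288192e-05 0.0
```

{"method": "jog_arm", "body": {
  "plan": [
    {"x":0,"y":0,"z":0,"wx":0,"wy":0.005,"wz":-0.046,"claw":0},
    {"x":0.002,"y":-0.042,"z":0,"wx":0,"wy":0,"wz":0,"claw":0},
    {"x":0,"y":-0.042,"z":0.02,"wx":0,"wy":0,"wz":0,"claw":0},
    {"x":0,"y":0,"z":0.04,"wx":0,"wy":0,"wz":0,"claw":0},
    {"x":0,"y":0,"z":0.04,"wx":0,"wy":0,"wz":0,"claw":0}
  ]
}}

```text
time: 10.4
tool_pos: [0.5467, 0.1826, 0.1702]
ee_rot: [2.275, 2.165, 0.002]
force: [0.4, 0.3, -0.4]
gripper_width: 0.0001
grip_force: 0.0
```

{"method": "jog_arm", "body": {
  "plan": [
    {"x":0,"y":0,"z":0.04,"wx":0,"wy":0,"wz":0,"claw":0},
    {"x":0,"y":0,"z":0,"wx":0,"wy":0,"wz":0,"claw":0}
  ]
}}

```text
time: 10.6
tool_pos: [0.5427, 0.1815, 0.1244]
ee_rot: [-2.27, -2.161, 0.017]
force: [-0.5, -1.1, 0.3]
gripper_width: 0.0001
grip_force: 0.0
```

```bash
python3 -c "
from h import *
rel([.571,.181,.128],frame([.047,.999,0],[0,0,-1]));see('side');see('top');see('wrist','w7.npz')"
```

```text
t 10.6 pos [0.5427 0.1815 0.1244] q [ 0.182  0.386 -0.173  1.024  0.     1.803]
x [ 0.0493  0.9988 -0.0029] y [ 0.9987 -0.0493 -0.0124] z [-0.0125 -0.0023 -0.9999]
shift in tool [ 0.0009  0.0283 -0.0039]
turn in tool [-0.0124  0.0029 -0.0023]
F [-0.53 -1.14  0.26] T [0.042 0.063 0.049] w 0.0001227421827399478 0.0
side foot 15 centre [0.5942 0.1779 0.134 ]
side bar 212 mid [0.5234 0.0066 0.2646] axis [0.049 0.999 0.001] len 0.163 zmax 0.269 x [0.5139 0.5337]
top bar 296 mid [0.5237 0.0101 0.2656] axis [-0.046 -0.999 -0.003] len 0.166 zmax 0.2704 x [0.5158 0.5318]
```

{"method": "jog_arm", "body": {
  "plan": [
    {"x":0,"y":0.012,"z":0,"wx":-0.012,"wy":0,"wz":0,"claw":0},
    {"x":0,"y":0.012,"z":0,"wx":0,"wy":0,"wz":0,"claw":0},
    {"x":0,"y":0.007,"z":0.004,"wx":0,"wy":0,"wz":0,"claw":0},
    {"x":0,"y":0.007,"z":0.004,"wx":0,"wy":0,"wz":0,"claw":0},
    {"x":0,"y":0.007,"z":0.004,"wx":0,"wy":0,"wz":0,"claw":0}
  ]
}}

```text
time: 11.25
tool_pos: [0.5928, 0.1815, 0.1175]
ee_rot: [2.265, 2.166, 0.009]
force: [-0.5, 1.0, 0.4]
gripper_width: 0.0001
grip_force: 0.4
```

```bash
python3 -c "
from h import *
rel([.571,.181,.128],frame([.047,.999,0],[0,0,-1]));see('side');see('top')"
```

```text
t 11.25 pos [0.5928 0.1815 0.1175] q [ 0.169  0.461 -0.075  1.026 -0.003  1.784]
x [ 4.46e-02  9.99e-01 -7.00e-04] y [ 0.999  -0.0446  0.0092] z [ 0.0092 -0.0011 -1.    ]
shift in tool [-0.0015 -0.0217 -0.0107]
turn in tool [0.0092 0.0007 0.0024]
F [-0.53  0.97  0.41] T [-0.032  0.196  0.019] w 8.541088934047898e-05 0.4363465681672096
side foot 13 centre [0.6118 0.1715 0.1274]
side bar 213 mid [0.5233 0.0057 0.2643] axis [ 0.051  0.999 -0.003] len 0.168 zmax 0.2688 x [0.5138 0.5336]
top bar 296 mid [0.5237 0.0101 0.2659] axis [-0.046 -0.999 -0.005] len 0.165 zmax 0.2709 x [0.5156 0.5316]
```

Contact is made and the foot is moving back with the cassette still on its rests, so I'll keep pushing.

{"method": "jog_arm", "body": {
  "plan": [
    {"x":-0.002,"y":0.007,"z":0.004,"wx":0,"wy":0,"wz":0,"claw":0},
    {"x":-0.002,"y":0.007,"z":0.004,"wx":0,"wy":0,"wz":0,"claw":0},
    {"x":-0.003,"y":0.007,"z":0.004,"wx":0,"wy":0,"wz":0,"claw":0},
    {"x":-0.003,"y":0.007,"z":0.004,"wx":0,"wy":0,"wz":0,"claw":0},
    {"x":-0.003,"y":0.007,"z":0.004,"wx":0,"wy":0,"wz":0,"claw":0}
  ]
}}

```text
time: 11.85
tool_pos: [0.627, 0.1665, 0.097]
ee_rot: [2.266, 2.167, 0.008]
force: [-0.5, 0.6, 0.2]
gripper_width: -0.0004
grip_force: 0.5
```

```bash
python3 -c "
from h import *
rel([.571,.181,.128]);see('side');see('top')"
```

```text
t 11.85 pos [0.627  0.1665 0.097 ] q [ 0.137  0.529 -0.017  1.017 -0.002  1.752]
x [ 0.0446  0.999  -0.001 ] y [ 0.999  -0.0446  0.0081] z [ 0.008  -0.0014 -1.    ]
shift in tool [ 0.012  -0.0564 -0.0315]
F [-0.49  0.6   0.2 ] T [0.038 0.239 0.044] w -0.00036789391626095366 0.508539299480617
side foot 14 centre [0.6465 0.1529 0.11  ]
side bar 210 mid [0.5234 0.0084 0.2644] axis [ 0.051  0.999 -0.006] len 0.167 zmax 0.2682 x [0.5141 0.5339]
top bar 294 mid [0.5237 0.0099 0.2657] axis [-0.044 -0.999 -0.012] len 0.165 zmax 0.271 x [0.5156 0.5313]
```

{"method": "jog_arm", "body": {
  "plan": [
    {"x":-0.004,"y":0.007,"z":0.004,"wx":0,"wy":0,"wz":0,"claw":0},
    {"x":-0.004,"y":0.007,"z":0.004,"wx":0,"wy":0,"wz":0,"claw":0},
    {"x":-0.004,"y":0.007,"z":0.004,"wx":0,"wy":0,"wz":0,"claw":0},
    {"x":-0.005,"y":0.007,"z":0.004,"wx":0,"wy":0,"wz":0,"claw":0},
    {"x":-0.005,"y":0.006,"z":0.004,"wx":0,"wy":0,"wz":0,"claw":0}
  ]
}}

```text
time: 12.45
tool_pos: [0.6606, 0.1428, 0.0776]
ee_rot: [2.265, 2.166, 0.009]
force: [-0.3, 0.7, 1.2]
gripper_width: 0.0001
grip_force: 0.0
```

{"method": "jog_arm", "body": {
  "plan": [
    {"x":-0.003,"y":0.005,"z":0.003,"wx":0,"wy":0,"wz":0,"claw":0},
    {"x":0,"y":0,"z":0,"wx":0,"wy":0,"wz":0,"claw":0},
    {"x":0,"y":0,"z":0,"wx":0,"wy":0,"wz":0,"claw":0},
    {"x":0,"y":0,"z":0,"wx":0,"wy":0,"wz":0,"claw":0}
  ]
}}

```text
time: 12.85
tool_pos: [0.6643, 0.1404, 0.075]
ee_rot: [2.265, 2.167, 0.008]
force: [0.4, -0.5, -0.3]
gripper_width: 0.0001
grip_force: 0.0
```

```bash
python3 -c "
from h import *
rel([.571,.181,.128]);see('side');see('top')"
```

```text
t 12.85 pos [0.6643 0.1404 0.075 ] q [ 0.091  0.601  0.049  1.011 -0.002  1.706]
x [ 4.42e-02  9.99e-01 -7.00e-04] y [ 0.999  -0.0441  0.0083] z [ 0.0083 -0.001  -1.    ]
shift in tool [ 0.0364 -0.0946 -0.0538]
F [ 0.43 -0.5  -0.3 ] T [0.038 0.004 0.023] w 8.10722163625313e-05 0.0
side foot 19 centre [0.705  0.023  0.0543]
side bar 207 mid [0.5231 0.0064 0.2649] axis [-0.047 -0.999 -0.003] len 0.166 zmax 0.2693 x [0.514  0.5329]
top foot 17 centre [0.7076 0.0266 0.055 ]
top bar 272 mid [0.5235 0.0043 0.2657] axis [-0.046 -0.999 -0.012] len 0.154 zmax 0.2704 x [0.5158 0.531 ]
```

The leg has snapped over: the foot now measures about (0.706, 0.025, 0.055), as the geometry predicts for the stop. Next is lifting to the bar.

{"method": "jog_arm", "body": {
  "plan": [
    {"x":0.01,"y":0,"z":-0.045,"wx":0,"wy":0,"wz":0,"claw":0},
    {"x":0,"y":0,"z":-0.049,"wx":0,"wy":0,"wz":0,"claw":0},
    {"x":0,"y":0,"z":-0.049,"wx":0,"wy":0,"wz":0,"claw":0},
    {"x":0,"y":0,"z":-0.049,"wx":0,"wy":0,"wz":0,"claw":40},
    {"x":0,"y":0,"z":-0.049,"wx":0,"wy":0,"wz":0,"claw":70}
  ]
}}

```text
time: 13.45
tool_pos: [0.6623, 0.1508, 0.3185]
ee_rot: [2.265, 2.167, 0.009]
force: [1.4, 0.3, 0.2]
gripper_width: 0.028
grip_force: 0.0
```

{"method": "jog_arm", "body": {
  "plan": [
    {"x":0,"y":0,"z":-0.045,"wx":0,"wy":0,"wz":0,"claw":70},
    {"x":-0.03,"y":-0.035,"z":0,"wx":-0.12,"wy":0,"wz":0,"claw":70},
    {"x":-0.03,"y":-0.035,"z":0,"wx":-0.12,"wy":0,"wz":0,"claw":70},
    {"x":-0.03,"y":-0.035,"z":0,"wx":0,"wy":0,"wz":0,"claw":70},
    {"x":0,"y":0,"z":0,"wx":0,"wy":0,"wz":0,"claw":70}
  ]
}}

```text
time: 13.95
tool_pos: [0.5733, 0.0808, 0.3538]
ee_rot: [2.18, 2.083, 0.175]
force: [0.0, 0.1, 0.1]
gripper_width: 0.0598
grip_force: 0.0
```

```bash
python3 -c "
from h import *
S=np.array([.9989,-.047,0]);z=S*np.sin(.25)-np.array([0,0,np.cos(.25)])
rel(np.array([.525,.008,.2595])-.083*z,frame([.047,.999,0],z));see('wrist','w8.npz')"
```

```text
t 13.95 pos [0.5733 0.0808 0.3538] q [ 0.006  0.177  0.098  1.324 -0.009  1.621]
x [ 4.57e-02  9.99e-01 -2.00e-04] y [ 0.985  -0.045   0.1668] z [ 0.1666 -0.0078 -0.986 ]
shift in tool [-0.0749 -0.0669  0.0028]
turn in tool [-0.0824 -0.0001  0.0013]
F [0.02 0.11 0.09] T [-0.024  0.161  0.021] w 0.05984311226377602 0.0
wrist foot 1 centre [0.706  0.0324 0.0487]
wrist bar 1560 mid [0.531  0.0424 0.27  ] axis [-0.102 -0.965 -0.242] len 0.183 zmax 0.398 x [0.5213 0.6098]
```

{"method": "jog_arm", "body": {
  "plan": [
    {"x":-0.037,"y":-0.033,"z":0,"wx":-0.082,"wy":0,"wz":0,"claw":70},
    {"x":-0.038,"y":-0.032,"z":0,"wx":0,"wy":0,"wz":0,"claw":70},
    {"x":0,"y":0,"z":0,"wx":0,"wy":0,"wz":0,"claw":70}
  ]
}}

```text
time: 14.3
tool_pos: [0.5097, 0.0083, 0.3398]
ee_rot: [2.134, 2.035, 0.258]
force: [-0.3, 0.0, 0.2]
gripper_width: 0.06
grip_force: 0.0
```

```bash
python3 -c "
from h import *
S=np.array([.9989,-.047,0]);z=S*np.sin(.25)-np.array([0,0,np.cos(.25)])
rel(np.array([.525,.008,.2595])-.003*z,frame([.047,.999,0],z))
px,P,W,K=cam('wrist');h=cv2.cvtColor(px,cv2.COLOR_RGB2HSV).astype(int)
m=(h[...,0]>100)&(h[...,0]<130)&(h[...,1]>140)&(h[...,2]>70)&(abs(P[...,1])<.13)&(abs(P[...,0]-.525)<.03)&(P[...,2]>.235)&(P[...,2]<.28)
Q=P[m];B=frame([.047,.999,0],z);q=(Q-[.525,.008,.2595])@B
print(m.sum(),'in tool axes',np.percentile(q,[3,50,97],axis=0).round(4))
for a in (-.06,-.03,0,.03,.06):
  k=abs(q[:,0]-a)<.01
  if k.sum()>5: print(a,k.sum(),np.percentile(q[k],[4,50,96],axis=0)[:,1:].round(4).tolist())
"
```

```text
t 14.3 pos [0.5097 0.0083 0.3398] q [-0.157 -0.028 -0.178  1.171  0.028  1.465]
x [4.760e-02 9.989e-01 5.000e-04] y [ 0.9674 -0.0462  0.2489] z [ 0.2487 -0.0113 -0.9685]
shift in tool [ 0.0004 -0.0052  0.0786]
turn in tool [ 0.0016 -0.0004 -0.0007]
F [-0.3   0.04  0.23] T [-0.002  0.201 -0.068] w 0.05999713321907902 0.0
4376 in tool axes [[-0.0712 -0.0059 -0.0082]
 [ 0.0172  0.0009 -0.0067]
 [ 0.0822  0.0078 -0.0043]]
-0.06 402 [[-0.0059, -0.0076], [0.0006, -0.0064], [0.0077, -0.0043]]
-0.03 465 [[-0.0061, -0.0077], [0.0008, -0.0065], [0.0083, -0.0033]]
0 523 [[-0.0058, -0.008], [0.0009, -0.0067], [0.0076, -0.0041]]
0.03 576 [[-0.0058, -0.008], [0.001, -0.0069], [0.0074, -0.0051]]
0.06 667 [[-0.0055, -0.0084], [0.0012, -0.007], [0.0079, -0.0049]]
```

{"method": "jog_arm", "body": {
  "plan": [
    {"x":0,"y":-0.004,"z":0.03,"wx":0,"wy":0,"wz":0,"claw":70},
    {"x":0,"y":0,"z":0.025,"wx":0,"wy":0,"wz":0,"claw":70},
    {"x":0,"y":0,"z":0.018,"wx":0,"wy":0,"wz":0,"claw":60},
    {"x":0,"y":0,"z":0,"wx":0,"wy":0,"wz":0,"claw":60}
  ]
}}

```text
time: 14.75
tool_pos: [0.5286, 0.0105, 0.2684]
ee_rot: [2.129, 2.039, 0.262]
force: [-0.7, -0.3, 0.6]
gripper_width: 0.0511
grip_force: 0.0
```

```bash
python3 -c "
from h import *
S=np.array([.9989,-.047,0]);z=S*np.sin(.25)-np.array([0,0,np.cos(.25)]);B=frame([.047,.999,0],z)
rel(np.array([.525,.008,.2595])+.001*B[:,1]-.003*z,B)"
```

```text
t 14.75 pos [0.5286 0.0105 0.2684] q [-0.147  0.021 -0.303  0.994  0.028  1.471]
x [0.0428 0.9991 0.0016] y [ 0.9671 -0.0419  0.2511] z [ 0.2509 -0.0092 -0.968 ]
shift in tool [-0.0027 -0.0046  0.0047]
turn in tool [ 0.0038 -0.0026  0.0036]
F [-0.67 -0.31  0.61] T [-0.006  0.211  0.011] w 0.051059004637471005 0.0
```

{"method": "jog_arm", "body": {
  "plan": [
    {"x":-0.002,"y":-0.0045,"z":0.004,"wx":0.003,"wy":0,"wz":0.003,"claw":45},
    {"x":0,"y":0,"z":0,"wx":0,"wy":0,"wz":0,"claw":30},
    {"x":0,"y":0,"z":0,"wx":0,"wy":0,"wz":0,"claw":0},
    {"x":0,"y":0,"z":0,"wx":0,"wy":0,"wz":0,"claw":0},
    {"x":0,"y":0,"z":0,"wx":0,"wy":0,"wz":0,"claw":0}
  ],
  "newtons": 30
}}

```text
time: 15.25
tool_pos: [0.5249, 0.008, 0.2663]
ee_rot: [2.132, 2.034, 0.263]
force: [-3.1, 1.2, 4.5]
gripper_width: 0.0155
grip_force: 32.3
```

{"method": "jog_arm", "body": {
  "plan": [
    {"x":0,"y":0,"z":0,"wx":0,"wy":0,"wz":0,"claw":0},
    {"x":0,"y":0,"z":0,"wx":0,"wy":0,"wz":0,"claw":0},
    {"x":0,"y":0,"z":0,"wx":0,"wy":0,"wz":0,"claw":0}
  ]
}}

```text
time: 15.55
tool_pos: [0.5249, 0.0079, 0.2663]
ee_rot: [2.132, 2.034, 0.263]
force: [-2.5, 1.3, 5.3]
gripper_width: 0.0155
grip_force: 32.5
```

```bash
python3 -c "
from h import *
S=np.array([.9989,-.047,0]);z=S*np.sin(.25)-np.array([0,0,np.cos(.25)]);B=frame([.047,.999,0],z)
rel(np.array([.525,.008,.2595])+.001*B[:,1]-.003*z,B)"
```

```text
t 15.55 pos [0.5249 0.0079 0.2663] q [-0.153  0.014 -0.317  0.987  0.029  1.468]
x [0.0468 0.9989 0.0019] y [ 0.9665 -0.0458  0.2527] z [ 0.2525 -0.01   -0.9675]
shift in tool [ 0.0001 -0.0006  0.0036]
turn in tool [ 0.0055 -0.0019 -0.0003]
F [-2.45  1.27  5.34] T [ 0.212  0.494 -0.003] w 0.015517604885312633 32.47042179107666
```

{"method": "jog_arm", "body": {
  "plan": [
    {"x":0,"y":0,"z":0,"wx":0,"wy":0,"wz":0,"claw":0},
    {"x":0,"y":0.0054,"z":0.0001,"wx":0.025,"wy":0,"wz":0,"claw":0},
    {"x":0,"y":0.0054,"z":0,"wx":0.025,"wy":0,"wz":0,"claw":0},
    {"x":0,"y":0.0054,"z":0.0001,"wx":0.025,"wy":0,"wz":0,"claw":0},
    {"x":0,"y":0,"z":0,"wx":0,"wy":0,"wz":0,"claw":0}
  ],
  "newtons": 60
}}

```text
time: 16.05
tool_pos: [0.5418, 0.0071, 0.27]
ee_rot: [2.175, 2.076, 0.19]
force: [-3.3, 2.4, 8.4]
gripper_width: 0.015
grip_force: 60.8
```

```bash
python3 -c "
from h import *
rel([.578,.0055,.2727],frame([.047,.999,0],[0,0,-1]))"
```

```text
t 16.05 pos [0.5418 0.0071 0.27  ] q [-0.145  0.102 -0.196  1.093  0.02   1.474]
x [0.0468 0.9989 0.0021] y [ 0.9827 -0.0464  0.1793] z [ 0.1792 -0.0063 -0.9838]
shift in tool [0.0001 0.0362 0.0038]
turn in tool [ 0.1803 -0.0021  0.    ]
F [-3.29  2.44  8.4 ] T [0.268 0.7   0.039] w 0.015026650784518173 60.80092906951904
```

{"method": "jog_arm", "body": {
  "plan": [
    {"x":0,"y":0.0053,"z":0.0001,"wx":0.0255,"wy":0,"wz":0,"claw":0},
    {"x":0,"y":0.0053,"z":0,"wx":0.0255,"wy":0,"wz":0,"claw":0},
    {"x":0,"y":0.0053,"z":0.0001,"wx":0.0255,"wy":0,"wz":0,"claw":0},
    {"x":0,"y":0.0053,"z":0,"wx":0.0255,"wy":0,"wz":0,"claw":0},
    {"x":0,"y":0,"z":0,"wx":0,"wy":0,"wz":0,"claw":0}
  ]
}}

```text
time: 16.55
tool_pos: [0.563, 0.0061, 0.2725]
ee_rot: [2.232, 2.13, 0.086]
force: [-1.7, 0.9, 8.2]
gripper_width: 0.0147
grip_force: 60.7
```

```bash
python3 -c "
from h import *
rel([.578,.0055,.2727],frame([.047,.999,0],[0,0,-1]));see('top');see('side')"
```

```text
t 16.55 pos [0.563  0.0061 0.2725] q [-0.136  0.222 -0.032  1.239  0.009  1.482]
x [0.0468 0.9989 0.0021] y [ 0.9958 -0.0469  0.0785] z [ 0.0786 -0.0016 -0.9969]
shift in tool [0.0001 0.0149 0.001 ]
turn in tool [ 0.0786 -0.0021  0.0001]
F [-1.74  0.87  8.2 ] T [0.28  0.398 0.033] w 0.014723752060241327 60.68699240684509
top foot 13 centre [0.7034 0.0248 0.0328]
top bar 15 mid [0.5638 0.0848 0.2714] axis [-0.989 -0.009 -0.148] len 0.012 zmax 0.2742 x [0.5582 0.5694]
side foot 19 centre [0.7004 0.0223 0.0305]
side bar 169 mid [ 0.5608 -0.009   0.2753] axis [0.046 0.999 0.023] len 0.14 zmax 0.3256 x [0.5513 0.5878]
```

{"method": "jog_arm", "body": {
  "plan": [
    {"x":0,"y":0.0052,"z":0,"wx":0.025,"wy":0,"wz":0,"claw":0},
    {"x":0,"y":0.0052,"z":0,"wx":0.025,"wy":0,"wz":0,"claw":0},
    {"x":0,"y":0.005,"z":0,"wx":0.025,"wy":0,"wz":0,"claw":0},
    {"x":0,"y":0,"z":0,"wx":0,"wy":0,"wz":0,"claw":0},
    {"x":0,"y":0,"z":0,"wx":0,"wy":0,"wz":0,"claw":0}
  ]
}}

```text
time: 17.15
tool_pos: [0.5778, 0.0054, 0.273]
ee_rot: [2.272, 2.168, 0.007]
force: [0.2, 0.6, 4.6]
gripper_width: 0.0143
grip_force: 61.4
```

```bash
python3 - <<'E'
from h import *
rel([.578,.0055,.2727],frame([.047,.999,0],[0,0,-1]))
t0=np.load('s0.npz')
S=np.array([.9989,-.047,0]);Y=np.array([.047,.9989,0]);O=np.array([.5745,.0071,0])
for n,old in [('top',(t0['tpx'],t0['tP'])),('side',(t0['spx'],t0['sP']))]:
    a=cam(n); save('f_'+n+'.png',a[0],1.5)
    for lab,(px,P) in [('old',old),('new',a[:2])]:
        h=cv2.cvtColor(px,cv2.COLOR_RGB2HSV).astype(int);q=np.stack([(P-O)@S,(P-O)@Y,P[...,2]],-1)
        m=(h[...,0]>100)&(h[...,0]<130)&(h[...,1]>140)&(h[...,2]>60)&(abs(q[...,0])<.075)&(abs(q[...,1])<.1)&(q[...,2]>.245)&(q[...,2]<.285)
        k=m&(abs(q[...,1])>.035);Q=q[k]
        print(n,lab,'bar',k.sum(),np.percentile(Q,[5,50,95],axis=0).round(4).tolist())
        # grey body slices by height
        for zz in (.1,.14,.18,.22):
            b=(abs(q[...,2]-zz)<.008)&(abs(q[...,1])<.1)&(abs(q[...,0])<.08)&(q[...,1]<-.07)
            if b.sum()>8: print('   z',zz,b.sum(),np.percentile(q[b][:,0],[10,50,90]).round(4))
E
```

```text
t 17.15 pos [0.5778 0.0054 0.273 ] q [-0.131  0.311  0.092  1.347  0.002  1.487]
x [0.0468 0.9989 0.002 ] y [ 0.9989 -0.0468  0.004 ] z [ 0.0041  0.0018 -1.    ]
shift in tool [0.0001 0.0002 0.0003]
turn in tool [ 0.004  -0.002   0.0002]
F [0.24 0.6  4.57] T [ 0.19   0.056 -0.031] w 0.014303740794846701 61.39188051223755
top old bar 162 [[-0.057, -0.0842, 0.2601], [-0.0509, -0.0423, 0.2656], [-0.0446, 0.0688, 0.2713]]
   z 0.14 11 [-0.0521 -0.0083 -0.0048]
   z 0.22 27 [-0.0343 -0.03   -0.0244]
top new bar 24 [[-0.0059, -0.081, 0.2686], [-0.0003, 0.0754, 0.2724], [0.0055, 0.081, 0.2775]]
   z 0.22 13 [-0.0178 -0.0127 -0.0041]
side old bar 130 [[-0.0588, -0.0898, 0.2588], [-0.0504, -0.0467, 0.2632], [-0.043, 0.0664, 0.2696]]
   z 0.1 54 [-0.0516 -0.0147  0.0032]
   z 0.14 53 [-0.0473 -0.0229 -0.0072]
   z 0.18 42 [-0.0422 -0.0317 -0.0182]
   z 0.22 48 [-0.0472 -0.0372 -0.0274]
side new bar 74 [[-0.0055, -0.0831, 0.2684], [0.001, -0.0566, 0.2712], [0.0075, 0.0479, 0.2745]]
   z 0.1 61 [-0.0525 -0.0147  0.0074]
   z 0.14 41 [-0.0502 -0.0038  0.0115]
   z 0.18 37 [-0.0146 -0.0027  0.0106]
   z 0.22 69 [-0.0192 -0.0048  0.0105]
```

View pics/f_side.png

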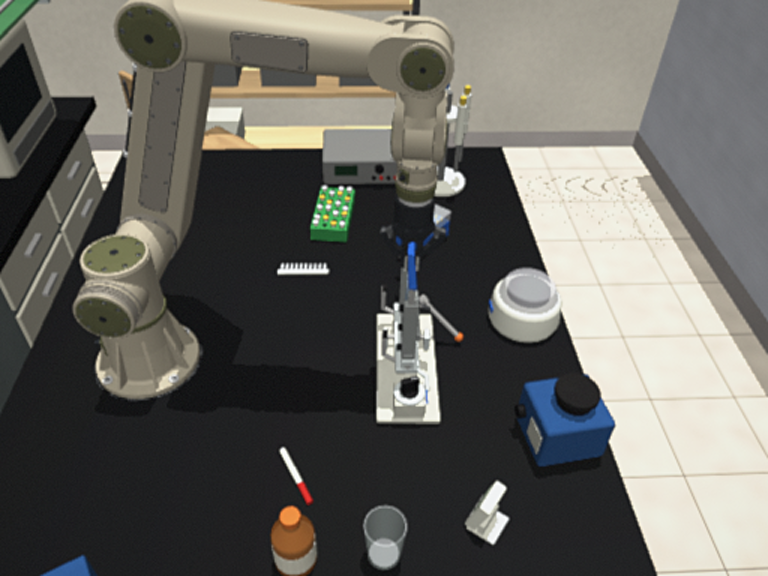

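The side view shows the cassette upright in the gripper around (411,300), leg down with its foot at (459,338), and everything else in place. I'll nudge it slightly and check that the pointer and foot haven't changed.

{"method": "jog_arm", "body": {
  "plan": [
    {"x":0,"y":0.0007,"z":0,"wx":0.004,"wy":0,"wz":0,"claw":0},
    {"x":0,"y":0,"z":0,"wx":0,"wy":0,"wz":0,"claw":0},
    {"x":0,"y":0,"z":0,"wx":0,"wy":0,"wz":0,"claw":0},
    {"x":0,"y":0,"z":0,"wx":0,"wy":0,"wz":0,"claw":0},
    {"x":0,"y":0,"z":0,"wx":0,"wy":0,"wz":0,"claw":0}
  ]
}}

```text
time: 17.75
tool_pos: [0.5781, 0.0054, 0.273]
ee_rot: [-2.272, -2.168, -0.002]
force: [0.5, 0.9, 5.9]
gripper_width: 0.0148
grip_force: 61.5
```

```bash
python3 - <<'E'
from h import *
rel([.578,.0055,.2727],frame([.047,.999,0],[0,0,-1]));see('side');see('top')
for n in ('side','top'):
    px,P,W,K=cam(n);h=cv2.cvtColor(px,cv2.COLOR_RGB2HSV).astype(int)
    m=(h[...,0]>95)&(h[...,0]<130)&(h[...,1]>80)&(h[...,2]>60)&(abs(P[...,0]-.605)<.02)&(abs(P[...,1]+.165)<.04)&(P[...,2]>.022)&(P[...,2]<.07)
    if m.sum(): print(n,'pointer',m.sum(),np.percentile(P[m][:,2],[10,50,90]).round(4))
E
```

```text
t 17.75 pos [0.5781 0.0054 0.273 ] q [-0.13   0.315  0.097  1.353  0.002  1.487]
x [0.0468 0.9989 0.0019] y [ 0.9989 -0.0468 -0.    ] z [ 1.0e-04  1.9e-03 -1.0e+00]
shift in tool [ 0.0001 -0.0001  0.0003]
turn in tool [-0.     -0.0019  0.0002]
F [0.54 0.94 5.87] T [ 0.255 -0.198  0.025] w 0.014768130230855695 61.53332591056824
side foot 19 centre [0.6977 0.0224 0.0231]
side bar 149 mid [ 0.5754 -0.0092  0.275 ] axis [-0.053 -0.998 -0.023] len 0.138 zmax 0.3267 x [0.5666 0.5832]
top bar 23 mid [0.575  0.0071 0.2718] axis [-0.044 -0.999  0.   ] len 0.162 zmax 0.2745 x [0.5692 0.5838]
side pointer 8 [0.0427 0.0443 0.0454]
top pointer 2 [0.0408 0.0422 0.0436]
```

```bash
python3 -c "
from h import *
print(arm.close_job())"
```

```text
the job is handed in; nothing more can be done
None
```

The job is handed in: the pointer is on the red mark (within about 0.5 mm), the leg is snapped onto its stop, and the arm is holding the cassette upright by its blue bar, clear of the rests and with the foot off the bench.

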